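Nest the pen pots on the banding jig and hold them pressed

ROBOT

A 6-joint arm with a two-finger parallel gripper is mounted at the origin on the work surface. World frame = base frame: x ahead of the robot, y to its left, z up, the work surface at z = 0. Lengths are in m, angles in rad, forces in N, time in s.
With the tool pointing down it reaches from about 0.25 to 0.775 m from the base axis. Payload 4 kg.
Tool frame: the origin (TCP) lies midway between the tips of the shut fingers; the grasp point (between the pads) lies 19 mm behind it; z points along the fingers, y is the line along which they close (so a half turn about z gives the same grasp; the last joint's range is limited). The gripper opens to 94 mm and grips with 3 to 60 N. Pads are 16 mm wide; open, the fingers measure 119 mm over their backs; the gripper's body (75 mm by 177 mm) begins 78 mm behind the grasp point.
Start: joints at [1.139, 0.087, 1.371, -0, 1.684, -0.103], TCP at [0.178, 0.521, 0.206] pointing down, gripper open.
Joint ranges: [-3.1, 3.1], [-0.76, 2.03], [0.27, 2.55], [-1.08, 4.22], [0.17, 2.65], [-2.57, 2.57]. Speed limits (rad/s): [2.79, 2.79, 3.14, 3.14, 3.14, 3.14].

INTERFACE

Orientations are given as [roll, pitch, yaw] about the fixed x, y, z axes, in that order (R = Rz(yaw) Ry(pitch) Rx(roll)).
In Python, from bench import sensors, eyes, job gives the robot as it stands.
- The arm moves only by the tool arm_command, never from a script. Its argument "series" is a list of rows, each a list of 7 numbers: the opening, from 0 (shut) to 1 (fully open), then the shift along the tool's x, y, z in cm, then the turn, a rotation vector about the tool's x, y, z in rad. In form: [[fingers, dx, dy, dz, wx, wy, wz], ...]. A call has 1 to 20 rows; each row shifts and turns the commanded pose from where the row before left it, along the tool's axes as they then stand; what a row does not reach is not made up. A row lasts 1/10 s, in which the tool goes at most 50 mm and 8.59 degrees, less where a joint would pass 70% of its speed; a pose out of reach is approached as far as the arm can. A call with a gripper value outside its range is refused whole. The fingers move at their own pace and stop on an object; the grip force is fixed at half the most. Time passes only in rows, so rows that do not move let the fingers close. It gives the time, the measured TCP pose, the force and the opening at its end, in the units of the state.
- sensors.get_obs(): the state, without advancing time (a new reading comes with each control period).
- eyes.snapshot(name): name is "scene" or "top" or "wrist"; returns the picture (420x560x3 uint8, blue, green, red); there is no depth.
- eyes.get_calibration(name): a dict with "mtx" (3x3 intrinsics, pixels), "R" (3x3) and "t" (3): a world point X has camera coordinates R X + t. Camera axes: x right, y down, z forward; pixel columns grow to the right and rows downward; lengths in m; the calibration is good to about 2 mm. A picture is of the moment at which its call begins: read the wrist's pose just before it. get_calibration takes no time and is no camera call; for the wrist camera it gives the pose at the moment of the call.
- job.close_job(): hands the job in, once; it reports no verdict.
The state is a dict: "time": time; "joint_positions": joint angles; "qvel": joint speeds; "joint_torque": joint torques, N m; "tool_pos": TCP position; "ee_rot": TCP orientation; "wrist_force": force on the tool from outside, world axes, zero at the start; "wrist_torque": the same for the moment, N m; "width": finger opening in m.
Only numpy, scipy, OpenCV 4.12 (cv2) and the standard library are available. Lean on these libraries where they do the work, as an engineer would, in place of code of your own. Each camera call takes 0.05 s, during which the arm holds its last target. There are 200 camera calls.

TASK

Three identical pen pots stand bottom up: one on the banding jig's sprung dish and two on the bench. Slip the two over the one on the jig to make one straight, fully nested stack of three, then press down on the top pot so that the dish sinks against its spring to midway between the two collars of the gauge post, about 18 mm, never down to its stop. Finish there, still holding that steady push, so that a colleague can band the stack; leave everything else on the bench where it is.

Things in the scene. Friction and masses are not known exactly. Their poses are not given: they have to be found in the camera images.
- pot_a_mid (a point): one of the two pots to move. desk pen pot of plain mid-grey plastic standing bottom up (mouth down): a cone frustum 90 mm high, 82 mm across at the mouth below, 54 mm at the closed flat bottom on top, wall 2.2 mm, bottom 26 mm thick and weighted, so nested pots rest 26 mm apart with about 2 mm side play. 100 g. Point: on its axis, half-way up; z towards the closed bottom.
- pot_b_mid (a point): the other pot to move, identical to pot_a. Which of the two goes on first does not matter. Point: on its axis, half-way up.
- pot_base_mid (a point): the identical pot already standing bottom up on the jig's dish; it stays there and the others go over it. Point: on its axis, half-way up.
- pot_a: the same pot as point pot_a_mid, origin at the centre of its mouth.
- pot_b: the same pot as point pot_b_mid, origin at the centre of its mouth.
- pot_base: the same pot as point pot_base_mid, origin at the centre of its mouth.
- jig: banding jig, fixed: grey base plate 130 x 140 x 10 mm (x by y), origin at the centre of its underside; a 92 mm aluminium dish on a vertical spring over its middle. A steel gauge post, 85 mm tall, 56 mm from the centre along its own +x, has two dark collars 24.5 and 42.5 mm above the bench. The dish's forked pointer beside the post is 51.5 mm above the bench when up, 33.5 mm when 18 mm down.
- seat (a joint): how far the dish has sunk, in m: 0 up, 0.036 at the bottom stop. Its spring carries 5.5 N at 0 (it barely moves under the three pots, about 3 N) and 0.5 N more for each mm: about 14.5 N in all at 0.018, of which the robot supplies about 11.5 N.
- seat_top (a point): centre of the dish's inner floor, on which the first pot stands, 55 mm above the bench when up; it goes down with the dish. The dish is 86 mm across inside with a lip 3 mm high.
- tape_gun: bystander: tape gun lying on its side, about 220 mm long, 50 mm high; origin under its middle.
- tape_roll: bystander: clear tape roll lying flat, 96 mm across, 48 mm high; origin under its centre.
- tall_tumbler: bystander: a taller grey tumbler, mouth up, 72 mm across, 130 mm high; not one of the pots. Origin under its centre.
- cutter: bystander: grey box cutter, about 155 mm long, 20 mm high; origin under its middle.
- carton: bystander: brown carton 110 x 170 x 80 mm high; origin under its centre.
- cards: bystander: banded block of cards 57 x 90 x 31 mm high; origin under its centre.
- glue_stick: bystander: white glue stick standing up, 28 mm across, 90 mm high; origin under its centre.

How it is judged:
By the outcome, as a careful person would: the job done as asked, in the order asked, and still so for the second after the job is handed in, while the arm keeps its last pose, push and grip.
It also fails if it takes over 64 s, if anything falls off the work surface, if the arm or the gripper's body presses on something with over 40 N, if the wrist force passes 120 N, or if a joint passes its speed limit or range.

## Working session

There is one attempt and no reset: what is moved stays moved. The work goes in short steps, Python scripts to look and compute and a tool call to move; the robot and the scene stay as the last step left them, time stands still between calls to the robot, and variables do not carry over. Pictures are saved under pics/ and viewed, on a budget of 10 in all, crops included, one or two more only if the job needs it, and the job is handed in when it is done.

Besides the shell and the picture viewer there is one more tool, called after "Call:" by a JSON object that holds its "api" and its "payload". arm_command: Moves the arm, as the interface text tells. Its arguments: {"type":"object","properties":{"series":{"type":"array","items":{"type":"array","items":{"type":"number"}}}},"required":["series"]}

```bash
mkdir -p pics; ls
python3 - <<'E'
from bench import sensors, eyes
import cv2,numpy as np
o=sensors.get_obs();print({k:np.round(v,3) for k,v in o.items()})
for n in("top","scene"):
    c=eyes.get_calibration(n);print(n,c)
    im=eyes.snapshot(n);cv2.imwrite(f"pics/{n}0.png",cv2.resize(im,(800,600),interpolation=cv2.INTER_CUBIC))
E
```

```text
pics
{'time': np.float64(0.0), 'joint_positions': array([ 1.139,  0.088,  1.372,  0.   ,  1.684, -0.103]), 'qvel': array([-0.   , -0.001, -0.002, -0.   ,  0.   , -0.001]), 'joint_torque': array([-1.0000e-03, -3.4020e+01, -3.0242e+01,  7.2000e-02,  3.3000e-02,
       -0.0000e+00]), 'tool_pos': array([0.177, 0.52 , 0.204]), 'ee_rot': array([-3.139, -0.   ,  2.813]), 'wrist_force': array([ 0.605, -0.629, -0.733]), 'wrist_torque': array([-0.004, -0.024, -0.023]), 'width': np.float64(0.094)}
top {'mtx': array([[415.2078817 ,   0.        , 276.22175007],
       [  0.        , 415.2078817 , 203.9271163 ],
       [  0.        ,   0.        ,   1.        ]]), 'R': array([[-0.0116265 , -0.99993105,  0.00164884],
       [-0.98559532,  0.01118156, -0.16875079],
       [ 0.16872072, -0.00358707, -0.98565737]]), 't': array([0.00838921, 0.54676833, 1.20534865])}
scene {'mtx': array([[418.48796093,   0.        , 283.10745517],
       [  0.        , 418.48796093, 208.89222657],
       [  0.        ,   0.        ,   1.        ]]), 'R': array([[ 0.04726516,  0.99878283, -0.01410203],
       [ 0.57186224, -0.03863194, -0.81943953],
       [-0.81898692,  0.03066652, -0.57299213]]), 't': array([-0.04567545, -0.24828473,  1.64681792])}
```

View pics/top0.png

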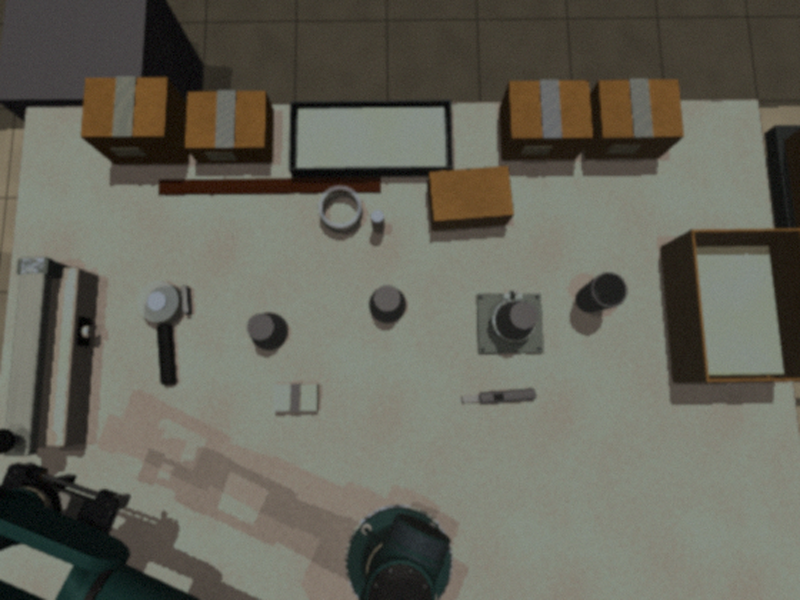

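View pics/scene0.png

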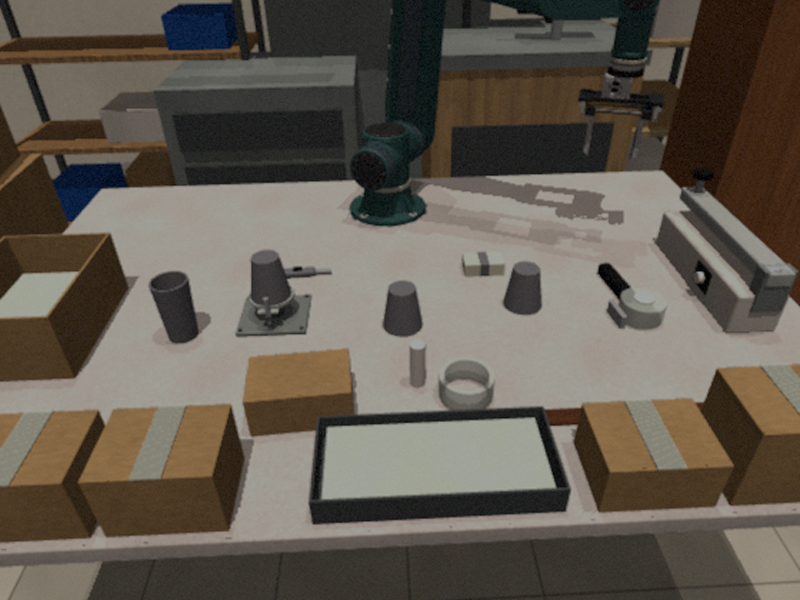

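The top view shows pot tops near (263,328) and (387,301), the jig pot near (519,317), and the tumbler at (608,290). The scene view agrees. I'll enlarge the top view.

```bash
cat > h.py <<'E'
import numpy as np,cv2
from bench import sensors,eyes
def ray(c,uv,z):
    R,t=c["R"],c["t"];d=R.T@np.linalg.inv(c["mtx"])@np.r_[uv,1.];o=-R.T@t
    return o+d*(z-o[2])/d[2]
def proj(c,X):
    p=c["mtx"]@(c["R"]@np.asarray(X,float)+c["t"]);return p[:2]/p[2]
def circ(im,c,ctr,z,r,col,s=1,off=(0,0)):
    a=np.linspace(0,2*np.pi,40)
    P=[(proj(c,[ctr[0]+r*np.cos(q),ctr[1]+r*np.sin(q),z])+.5-np.array(off))*s-.5 for q in a]
    cv2.polylines(im,[np.round(P).astype(int)],True,col,1)
E
python3 - <<'E'
from h import *
c=eyes.get_calibration("top");im=eyes.snapshot("top");cv2.imwrite("pics/raw_top.png",im)
G=[("A",(263,328),.09,0),("B",(386.5,301),.09,0),("J",(519,317),.145,.055)]
s=4; x0,y0=165,190
out=cv2.convertScaleAbs(cv2.resize(im[y0:y0+60,x0:x0+220],None,fx=s*.9,fy=s*.9,interpolation=cv2.INTER_CUBIC),alpha=1.8)
s*=.9
for n,uv,z,zb in G:
    p=ray(c,np.array(uv)*.7,z);print(n,p)
    circ(out,c,p,z,.027,(0,255,0),s,(x0,y0)); circ(out,c,p,zb,.041,(0,0,255),s,(x0,y0))
cv2.imwrite("pics/ov.png",out)
E
```

```text
A [0.46745216 0.26815407 0.09      ]
B [0.5196341 0.0189474 0.09     ]
J [ 0.47701351 -0.23680569  0.145     ]
```

View pics/ov.png

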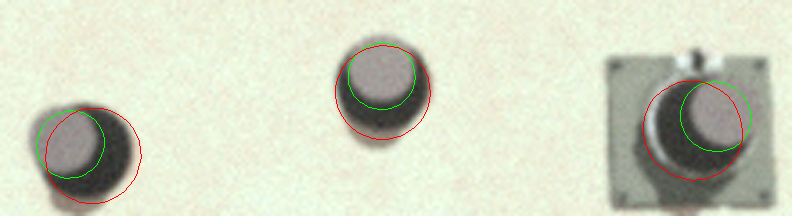

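The overlay puts the pots within about 8 mm: A needs about +6 mm in y, B about +3 mm in x. I'll go above A, aligning yaw to π, for a close look.

Call:
{"api": "arm_command", "payload": {"series": [[1, 0, 0, 0, 0, 0, -0.11], [1, 0, 0, 0, 0, 0, -0.11], [1, 0, 0, 0, 0, 0, -0.108], [1, -2.9, -2.45, 0, 0, 0, 0], [1, -2.9, -2.45, 0, 0, 0, 0], [1, -2.9, -2.45, 0, 0, 0, 0], [1, -2.9, -2.45, 0, 0, 0, 0], [1, -2.9, -2.45, 0, 0, 0, 0], [1, -2.9, -2.45, 0, 0, 0, 0], [1, -2.9, -2.45, 0, 0, 0, 0], [1, -2.9, -2.45, 0, 0, 0, 0], [1, -2.9, -2.45, 0, 0, 0, 0], [1, -2.9, -2.45, 0, 0, 0, 0], [1, 0, 0, 0, 0, 0, 0], [1, 0, 0, 0, 0, 0, 0], [1, 0, 0, 0, 0, 0, 0]]}}

```text
time: 1.75
tool_pos: [0.4667, 0.2759, 0.2053]
ee_rot: [3.141, -0.001, -3.142]
wrist_force: [-0.4, 0.1, 1.4]
width: 0.094
```

Run:
```python
from h import *
o=sensors.get_obs();print(o["tool_pos"],o["ee_rot"],o["wrist_force"])
c=eyes.get_calibration("wrist");im=eyes.snapshot("wrist")
print("cam pos",-c["R"].T@c["t"],"fwd",c["R"][2],c["mtx"][0,0])
p=[.469,.274];s=10/7
out=cv2.resize(im,(800,600),interpolation=cv2.INTER_CUBIC)
circ(out,c,p,.09,.027,(0,255,0),s);circ(out,c,p,0,.041,(0,0,255),s)
cv2.imwrite("pics/wA.png",out)
```

```text
[0.46668238 0.27586772 0.20527393] [ 3.14130309e+00 -8.16437927e-04 -3.14157312e+00] [-0.36114905  0.09771829  1.36975836]
cam pos [0.38813006 0.27782962 0.3858436 ] fwd [ 2.67898974e-01  9.47582167e-06 -9.63447009e-01] 294.83096058266983
```

View pics/wA.png

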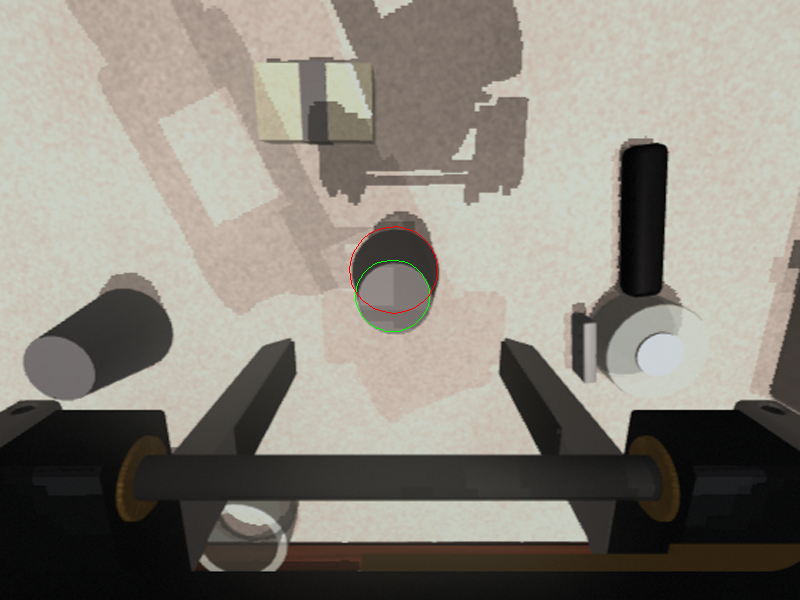

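The wrist overlay fits A to about 1 px (top at (395,298)), so A ≈ (0.470, 0.275). Next I'll descend and grip.

Call:
{"api": "arm_command", "payload": {"series": [[1, -0.3, -0.1, 4, 0, 0, 0], [1, 0, 0, 4, 0, 0, 0], [1, 0, 0, 4, 0, 0, 0], [1, 0, 0, 3, 0, 0, 0], [1, 0, 0, 1.5, 0, 0, 0], [1, 0, 0, 0, 0, 0, 0], [0, 0, 0, 0, 0, 0, 0], [0, 0, 0, 0, 0, 0, 0], [0, 0, 0, 0, 0, 0, 0], [0, 0, 0, 0, 0, 0, 0], [0, 0, 0, 0, 0, 0, 0], [0, 0, 0, 0, 0, 0, 0]]}}

```text
time: 3.0
tool_pos: [0.4716, 0.2746, 0.0423]
ee_rot: [3.141, 0.003, 3.141]
wrist_force: [0.1, -0.4, 5.5]
width: 0.0672
```

Call:
{"api": "arm_command", "payload": {"series": [[0, 0, 0, -2, 0, 0, 0], [0, 0, 0, -4, 0, 0, 0], [0, 0, 0, -4, 0, 0, 0], [0, 0, 0, -4, 0, 0, 0], [0, 0, 0, -4, 0, 0, 0], [0, -0.7, -3.4, 0, 0, 0, 0], [0, -0.7, -3.4, 0, 0, 0, 0], [0, -0.7, -3.4, 0, 0, 0, 0], [0, -0.7, -3.4, 0, 0, 0, 0], [0, -0.7, -3.4, 0, 0, 0, 0], [0, -0.7, -3.4, 0, 0, 0, 0], [0, -0.7, -3.4, 0, 0, 0, 0], [0, -0.7, -3.4, 0, 0, 0, 0], [0, -0.7, -3.4, 0, 0, 0, 0], [0, -0.7, -3.4, 0, 0, 0, 0], [0, -0.7, -3.4, 0, 0, 0, 0], [0, -0.7, -3.4, 0, 0, 0, 0], [0, -0.7, -3.4, 0, 0, 0, 0], [0, -0.7, -3.4, 0, 0, 0, 0], [0, -0.7, -3.5, 0, 0, 0, 0]]}}

```text
time: 5.0
tool_pos: [0.575, -0.2379, 0.2197]
ee_rot: [3.14, -0.001, 3.141]
wrist_force: [0.8, 0.1, -0.2]
width: 0.0679
```

Call:
{"api": "arm_command", "payload": {"series": [[0, 0, 0, 0, 0, 0, 0], [0, 0, 0, 0, 0, 0, 0], [0, 0, 0, 0, 0, 0, 0], [0, 0, 0, 0, 0, 0, 0]]}}

```text
time: 5.4
tool_pos: [0.575, -0.2355, 0.2207]
ee_rot: [3.141, 0.0, -3.141]
wrist_force: [-0.1, 0.2, -0.5]
width: 0.0674
```

Run:
```python
from h import *
o=sensors.get_obs();print(o["tool_pos"],o["ee_rot"],o["wrist_force"],o["width"])
c=eyes.get_calibration("wrist");im=eyes.snapshot("wrist")
p=[.479,-.236];s=10/7
out=cv2.resize(im,(800,600),interpolation=cv2.INTER_CUBIC)
t=o["tool_pos"]
circ(out,c,p,.145,.027,(0,255,0),s);circ(out,c,p,.055,.041,(0,0,255),s)
zm=t[2]-.042;circ(out,c,t,zm,.041,(255,0,0),s);circ(out,c,t,zm+.09,.027,(255,0,255),s)
cv2.imwrite("pics/wJ.png",out)
```

```text
[ 0.57504191 -0.23548048  0.22068312] [ 3.14119944e+00  2.92856833e-04 -3.14086895e+00] [-0.09374428  0.16198332 -0.52426688] 0.06739557767316362
```

View pics/wJ.png

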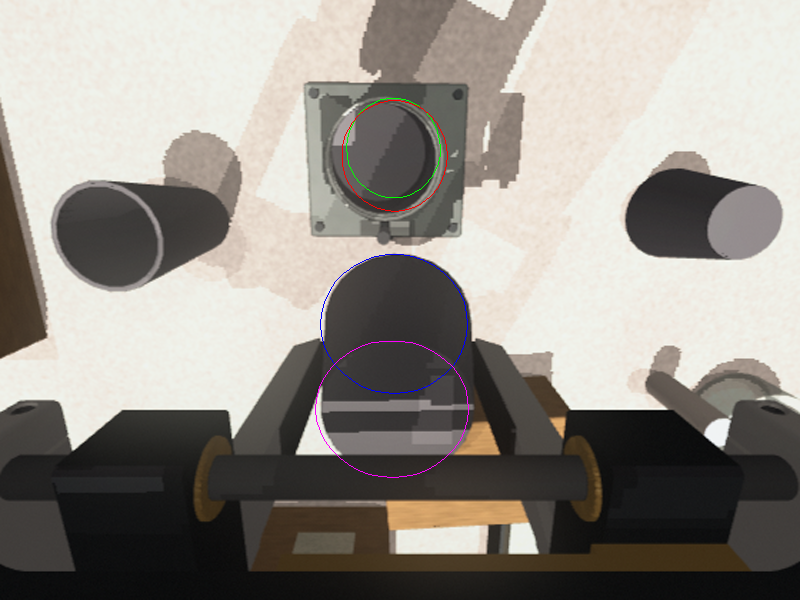

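The jig is at (385,160) with the base pot inside its dish. The held pot matches its predicted outline to about 4 px. I need a crop of the jig.

Run:
```python
from h import *
c=eyes.get_calibration("wrist");im=eyes.snapshot("wrist")
x0,y0=205,50;s=5
cr=im[y0:y0+120,x0:x0+130].astype(float)
out=cv2.resize((255*(np.clip(cr/255,0,1))**.6).astype(np.uint8),None,fx=s,fy=s,interpolation=cv2.INTER_CUBIC)
for i in range(0,130,10): cv2.putText(out,str(x0+i),(i*s,10),0,.35,(0,0,255));cv2.line(out,(i*s,12),(i*s,18),(0,0,255))
for i in range(0,120,10): cv2.putText(out,str(y0+i),(0,i*s+4),0,.35,(0,0,255))
p=[.477,-.231]
circ(out,c,p,.145,.027,(0,255,0),s,(x0,y0));circ(out,c,p,.058,.046,(0,0,255),s,(x0,y0))
cv2.imwrite("pics/wJc.png",out)
```

```text
(no output)
```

View pics/wJc.png

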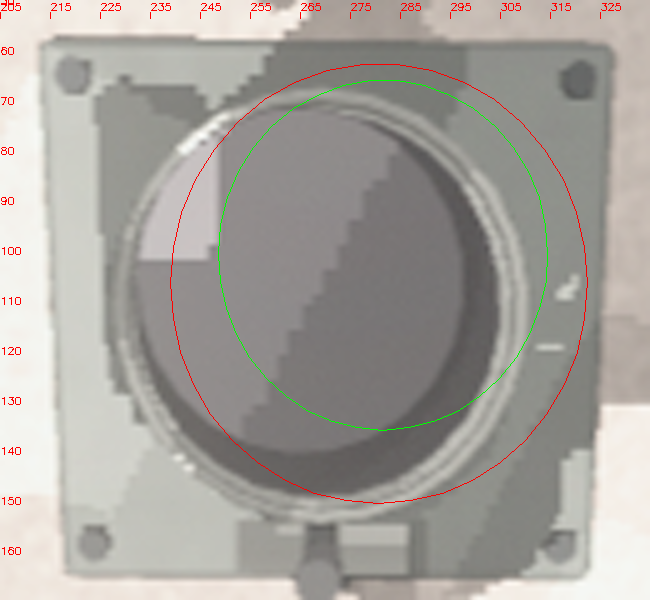

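The crop puts the base pot's top at crop (300,280), about 8 mm off in y from the top-view estimate. I'll cross-check with several features.

Run:
```python
from h import *
t=eyes.get_calibration("top");w=eyes.get_calibration("wrist");s=eyes.get_calibration("scene")
T=lambda u,v:np.array([165+u/3.6,190+v/3.6])
W=lambda u,v:np.array([205+u/5,50+v/5])
print("plate top",[ray(t,T(*q),.01)[:2].round(4) for q in((608,130),(775,130),(691,57))])
print("plate wrist corners",[ray(w,W(*q),.01)[:2].round(4) for q in((42,40),(612,45),(65,573),(588,578))])
print("pot wrist",ray(w,W(300,280),.145),"dish",ray(w,W(323,306),.058))
print("pot top edges",[ray(t,T(*q),.145)[:2].round(4) for q in((743,116),(716,82))])
print("B wrist",ray(w,np.array([745,222])*.7,.09),"B top",ray(t,T(381,75),.09))
print("pot scene",ray(s,np.array([266,259])*.7,.145),"B scene",ray(s,np.array([403,289])*.7,.09))
```

```text
plate top [array([ 0.4818, -0.1746]), array([ 0.4802, -0.3174]), array([ 0.5442, -0.2484])]
plate wrist corners [array([ 0.4173, -0.3116]), array([ 0.4184, -0.1741]), array([ 0.5455, -0.3131]), array([ 0.5468, -0.1746])]
pot wrist [ 0.48045529 -0.24437828  0.145     ] dish [ 0.48053164 -0.24298338  0.058     ]
pot top edges [array([ 0.4759, -0.259 ]), array([ 0.5024, -0.2396])]
B wrist [0.52587121 0.02050772 0.09      ] B top [0.51923355 0.0181294  0.09      ]
pot scene [ 0.49262378 -0.24281635  0.145     ] B scene [0.53247046 0.01900854 0.09      ]
```

The wider checks agree on the jig at about (0.481, -0.244). I'll move the held pot over it, then descend.

Call:
{"api": "arm_command", "payload": {"series": [[0, 2.5, -0.3, 0, 0, 0, 0], [0, 2.5, -0.3, 0, 0, 0, 0], [0, 2.5, -0.3, 0, 0, 0, 0], [0, 1.9, -0.05, 0, 0, 0, 0], [0, 0, 0, 0, 0, 0, 0], [0, 0, 0, 0, 0, 0, 0], [0, 0, 0, 2, 0, 0, 0], [0, 0, 0, 2, 0, 0, 0], [0, 0, 0, 1.5, 0, 0, 0], [0, 0, 0, 1, 0, 0, 0], [0, 0, 0, 1, 0, 0, 0], [0, 0, 0, 0, 0, 0, 0], [0, 0, 0, 0, 0, 0, 0]]}}

```text
time: 6.8
tool_pos: [0.4813, -0.2463, 0.1458]
ee_rot: [-3.141, 0.001, 3.141]
wrist_force: [-0.1, 0.2, -0.6]
width: 0.0673
```

Call:
{"api": "arm_command", "payload": {"series": [[0, 0, 0.1, 0.5, 0, 0, 0], [0, 0, 0, 0.5, 0, 0, 0], [0, 0, 0, 0.5, 0, 0, 0], [0, 0, 0, 0.3, 0, 0, 0], [0, 0, 0, 0.2, 0, 0, 0], [0, 0, 0, 0, 0, 0, 0], [0, 0, 0, 0, 0, 0, 0]]}}

```text
time: 7.5
tool_pos: [0.4811, -0.2452, 0.1255]
ee_rot: [3.142, 0.0, 3.141]
wrist_force: [-0.1, -0.1, -1.1]
width: 0.0672
```

Call:
{"api": "arm_command", "payload": {"series": [[0, 0, 0, 0.2, 0, 0, 0], [0, 0, 0, 0, 0, 0, 0], [0, 0, 0, 0, 0, 0, 0], [0.8, 0, 0, 0, 0, 0, 0], [1, 0, 0, 0, 0, 0, 0], [1, 0, 0, 0, 0, 0, 0], [1, 0, 0, 0, 0, 0, 0], [1, 0, 0, 0, 0, 0, 0]]}}

```text
time: 8.3
tool_pos: [0.481, -0.2451, 0.1235]
ee_rot: [3.141, -0.0, 3.141]
wrist_force: [-0.1, 0.6, 0.3]
width: 0.0942
```

Call:
{"api": "arm_command", "payload": {"series": [[1, 0, 0, -2, 0, 0, 0], [1, 0, 0, -3, 0, 0, 0], [1, 0, 0, -3, 0, 0, 0], [1, 0, 0, -2, 0, 0, 0], [1, -0.5, 3.3, 0, 0, 0, 0], [1, -0.5, 3.3, 0, 0, 0, 0], [1, -0.5, 3.3, 0, 0, 0, 0], [1, -0.5, 3.3, 0, 0, 0, 0], [1, -0.5, 3.3, 0, 0, 0, 0], [1, -0.6, 3.3, 0, 0, 0, 0], [1, -0.6, 3.3, 0, 0, 0, 0], [1, -0.6, 3.3, 0, 0, 0, 0], [1, 0, 0, 0, 0, 0, 0], [1, 0, 0, 0, 0, 0, 0], [1, 0, 0, 0, 0, 0, 0]]}}

```text
time: 9.8
tool_pos: [0.5241, 0.018, 0.2235]
ee_rot: [-3.141, -0.0, 3.14]
wrist_force: [-0.4, 0.2, -0.4]
width: 0.0939
```

Run:
```python
from h import *
o=sensors.get_obs();print(o["tool_pos"],o["ee_rot"],o["wrist_force"],o["width"])
c=eyes.get_calibration("wrist");im=eyes.snapshot("wrist")
s=10/7
out=cv2.resize(im,(800,600),interpolation=cv2.INTER_CUBIC)
p=[.524,.0195];circ(out,c,p,.09,.027,(0,255,0),s);circ(out,c,p,0,.041,(0,0,255),s)
p=[.481,-.244];circ(out,c,p,.171,.027,(0,255,0),s);circ(out,c,p,.058,.046,(0,0,255),s);circ(out,c,p,.081,.041,(255,0,0),s)
cv2.imwrite("pics/wB.png",out)
```

```text
[0.52410331 0.01795844 0.22346399] [-3.14112702e+00 -1.42981106e-04  3.13996833e+00] [-0.44709025  0.18990652 -0.4062048 ] 0.09387466136788565
```

View pics/wB.png

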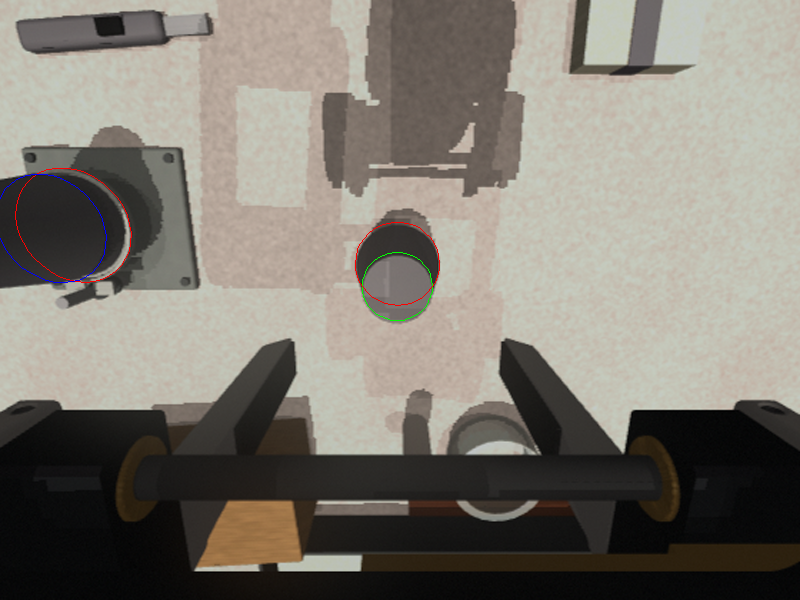

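B fits at about (0.5255, 0.019). The jig stack at left looks upright. I'll grip B.

Call:
{"api": "arm_command", "payload": {"series": [[1, -0.15, 0.05, 3, 0, 0, 0], [1, 0, 0, 4, 0, 0, 0], [1, 0, 0, 4, 0, 0, 0], [1, 0, 0, 4, 0, 0, 0], [1, 0, 0, 2, 0, 0, 0], [1, 0, 0, 1.1, 0, 0, 0], [1, 0, 0, 0, 0, 0, 0], [0, 0, 0, 0, 0, 0, 0], [0, 0, 0, 0, 0, 0, 0], [0, 0, 0, 0, 0, 0, 0], [0, 0, 0, 0, 0, 0, 0], [0, 0, 0, 0, 0, 0, 0], [0, 0, 0, 0, 0, 0, 0]]}}

```text
time: 11.15
tool_pos: [0.5267, 0.0189, 0.0439]
ee_rot: [-3.141, 0.003, 3.141]
wrist_force: [-0.9, -1.8, 6.2]
width: 0.0664
```

Call:
{"api": "arm_command", "payload": {"series": [[0, 0, 0, -2, 0, 0, 0], [0, 0, 0, -4, 0, 0, 0], [0, 0, 0, -4, 0, 0, 0], [0, 0, 0, -4, 0, 0, 0], [0, 0, 0, -4, 0, 0, 0], [0, 0, 0, -2, 0, 0, 0], [0, 0.5, -3, 0, 0, 0, 0], [0, 0.5, -3, 0, 0, 0, 0], [0, 0.5, -3, 0, 0, 0, 0], [0, 0.5, -3, 0, 0, 0, 0], [0, 0.5, -3, 0, 0, 0, 0], [0, 0.5, -3, 0, 0, 0, 0], [0, 0.5, -3, 0, 0, 0, 0], [0, 0.5, -3, 0, 0, 0, 0], [0, 0.5, -2.4, 0, 0, 0, 0], [0, 0, 0, 0, 0, 0, 0], [0, 0, 0, 0, 0, 0, 0], [0, 0, 0, 0, 0, 0, 0]]}}

```text
time: 12.95
tool_pos: [0.4807, -0.2435, 0.242]
ee_rot: [3.14, -0.0, -3.141]
wrist_force: [-0.3, 0.3, -0.8]
width: 0.0667
```

Call:
{"api": "arm_command", "payload": {"series": [[0, -0.05, -0.15, 0.5, 0, 0, 0], [0, 0, 0, 1.5, 0, 0, 0], [0, 0, 0, 1.5, 0, 0, 0], [0, 0, 0, 1.5, 0, 0, 0], [0, 0, 0, 1, 0, 0, 0], [0, 0, 0, 0.7, 0, 0, 0], [0, 0, 0, 0.7, 0, 0, 0], [0, 0, 0, 0.6, 0, 0, 0], [0, 0, 0, 0.3, 0, 0, 0], [0, 0, 0, 0, 0, 0, 0], [0, 0, 0, 0, 0, 0, 0]]}}

```text
time: 14.05
tool_pos: [0.4812, -0.2464, 0.1599]
ee_rot: [-3.141, 0.001, 3.141]
wrist_force: [0.1, 0.5, -1.1]
width: 0.066
```

Call:
{"api": "arm_command", "payload": {"series": [[0, 0, 0.12, 0.3, 0, 0, 0], [0, 0, 0, 0.3, 0, 0, 0], [0, 0, 0, 0.15, 0, 0, 0], [0, 0, 0, 0, 0, 0, 0], [0, 0, 0, 0, 0, 0, 0], [0.8, 0, 0, 0, 0, 0, 0], [1, 0, 0, 0, 0, 0, 0], [1, 0, 0, 0, 0, 0, 0], [1, 0, 0, 0, 0, 0, 0], [1, 0, 0, -2, 0, 0, 0], [1, 0, 0, -2, 0, 0, 0], [1, 0, 0, -2, 0, 0, 0], [1, 0, 0, -2, 0, 0, 0], [1, 0, 0, 0, 0, 0, 0], [1, 0, 0, 0, 0, 0, 0]]}}

```text
time: 15.55
tool_pos: [0.4811, -0.245, 0.2319]
ee_rot: [-3.141, 0.001, 3.141]
wrist_force: [0.0, -0.3, -0.5]
width: 0.094
```

Run:
```python
from h import *
o=sensors.get_obs();print(o["tool_pos"],o["wrist_force"],o["width"])
c=eyes.get_calibration("scene");im=eyes.snapshot("scene")
x0,y0=140,110;s=5
out=cv2.resize(im[y0:y0+130,x0:x0+100],None,fx=s,fy=s,interpolation=cv2.INTER_CUBIC)[:600]
out=(255*(out/255.)**.6).astype(np.uint8)
p=[.482,-.2445]
for k in range(3):
    circ(out,c,p,.055+.026*k,.041,(0,0,255),s,(x0,y0))
circ(out,c,p,.197,.027,(0,255,0),s,(x0,y0))
cv2.imwrite("pics/st.png",out)
```

```text
[ 0.48108516 -0.24503792  0.23187325] [ 0.04400288 -0.32684621 -0.52604395] 0.09395502360718237
```

View pics/st.png

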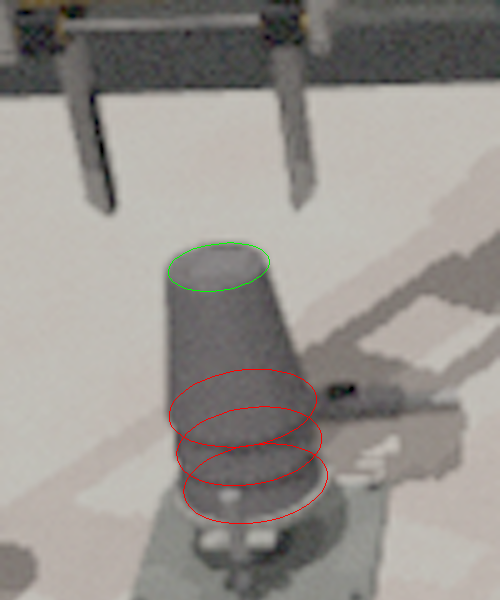

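The rings and top outline match a straight, fully nested stack, with the top at 197 mm. Now I'll shut the fingers and approach for the press.

Call:
{"api": "arm_command", "payload": {"series": [[0, 0, 0, 0, 0, 0, 0], [0, 0, 0, 0, 0, 0, 0], [0, 0, 0, 0, 0, 0, 0], [0, 0, 0, 0, 0, 0, 0], [0, 0, 0, 0, 0, 0, 0], [0, 0, 0, 0, 0, 0, 0], [0, 0, 0, 1, 0, 0, 0], [0, 0, 0, 1, 0, 0, 0], [0, 0, 0, 0.8, 0, 0, 0], [0, 0, 0, 0.3, 0, 0, 0], [0, 0, 0, 0.3, 0, 0, 0], [0, 0, 0, 0.2, 0, 0, 0], [0, 0, 0, 0.2, 0, 0, 0], [0, 0, 0, 0.2, 0, 0, 0], [0, 0, 0, 0, 0, 0, 0], [0, 0, 0, 0, 0, 0, 0]]}}

```text
time: 17.2
tool_pos: [0.4813, -0.2454, 0.1927]
ee_rot: [-3.141, 0.001, 3.141]
wrist_force: [-0.5, -2.2, 3.7]
width: 0.0001
```

Call:
{"api": "arm_command", "payload": {"series": [[0, 0, 0, 0.2, 0, 0, 0], [0, 0, 0, 0.2, 0, 0, 0], [0, 0, 0, 0.2, 0, 0, 0], [0, 0, 0, 0.2, 0, 0, 0], [0, 0, 0, 0.2, 0, 0, 0], [0, 0, 0, 0.2, 0, 0, 0], [0, 0, 0, 0.1, 0, 0, 0], [0, 0, 0, 0, 0, 0, 0], [0, 0, 0, 0, 0, 0, 0], [0, 0, 0, 0, 0, 0, 0]]}}

```text
time: 18.2
tool_pos: [0.4816, -0.2462, 0.1811]
ee_rot: [-3.138, 0.003, 3.14]
wrist_force: [-0.4, -3.5, 9.2]
width: 0.0003
```

Run:
```python
from h import *
c=eyes.get_calibration("scene")
F=[]
for i in range(5):
    o=sensors.get_obs();F.append(np.r_[o["wrist_force"],o["tool_pos"]]);im=eyes.snapshot("scene")
print(np.round(F,4))
x0,y0=140,110;s=5
out=cv2.resize(im[y0:y0+120,x0:x0+100],None,fx=s,fy=s,interpolation=cv2.INTER_CUBIC)
out=(255*(out/255.)**.6).astype(np.uint8)
p=[.482,-.2445]
for k in range(3): circ(out,c,p,.037+.026*k,.041,(0,0,255),s,(x0,y0))
circ(out,c,p,.179,.027,(0,255,0),s,(x0,y0))
cv2.imwrite("pics/pr.png",out)
```

```text
[[-0.4038 -3.4848  9.1912  0.4816 -0.2462  0.1811]
 [-1.3236 -2.8105  8.9895  0.4816 -0.2462  0.1811]
 [-1.4931 -3.7809 10.0185  0.4816 -0.2462  0.1811]
 [-0.2802 -3.2728  9.0729  0.4816 -0.2462  0.1811]
 [-1.4936 -3.2312  8.691   0.4816 -0.2462  0.1811]]
```

View pics/pr.png

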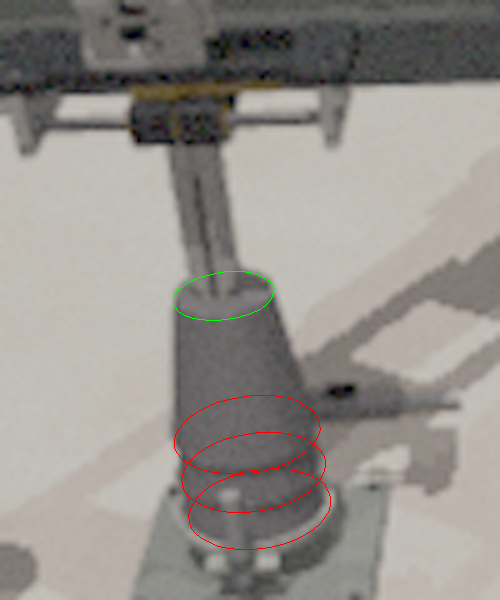

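The dish is at about 15–16 mm by force and height, with a 3 N side load on the tip. I'll relieve the side load by about 1 mm and add 2.5 mm of press.

Call:
{"api": "arm_command", "payload": {"series": [[0, 0, -0.1, 0.05, 0, 0, 0], [0, 0, 0, 0.1, 0, 0, 0], [0, 0, 0, 0.1, 0, 0, 0], [0, 0, 0, 0, 0, 0, 0], [0, 0, 0, 0, 0, 0, 0], [0, 0, 0, 0, 0, 0, 0]]}}

```text
time: 19.05
tool_pos: [0.4814, -0.2472, 0.1789]
ee_rot: [-3.138, 0.003, 3.14]
wrist_force: [-0.9, -2.7, 10.8]
width: 0.0004
```

Run:
```python
from h import *
c=eyes.get_calibration("scene")
F=[];I=[]
for i in range(10):
    o=sensors.get_obs();F.append(np.r_[o["wrist_force"],o["tool_pos"]]);I.append(eyes.snapshot("scene").astype(float))
print(np.mean(F,0).round(4))
im=np.mean(I,0).astype(np.uint8)
x0,y0=165,195;s=10
def en(im,c,marks,x0,y0,w,h,s):
    out=cv2.resize(im[y0:y0+h,x0:x0+w],None,fx=s,fy=s,interpolation=cv2.INTER_CUBIC)
    out=(255*(out/255.)**.6).astype(np.uint8)
    for X,col in marks:
        q=((proj(c,X)+.5-[x0,y0])*s-.5).astype(int);cv2.line(out,(q[0]-25,q[1]),(q[0]-12,q[1]),col,1)
    return out
P=[.538,-.2435]
m=[([*P,.0245],(0,0,255)),([*P,.0425],(0,0,255)),([*P,.0335],(0,255,0)),([*P,.085],(255,0,0)),([*P,.01],(255,0,0))]
out=en(im,c,m,x0,y0,60,55,s)
cv2.imwrite("pics/ptr.png",out)
```

```text
[-1.5602 -2.6364 10.1082  0.4814 -0.2472  0.1789]
```

View pics/ptr.png

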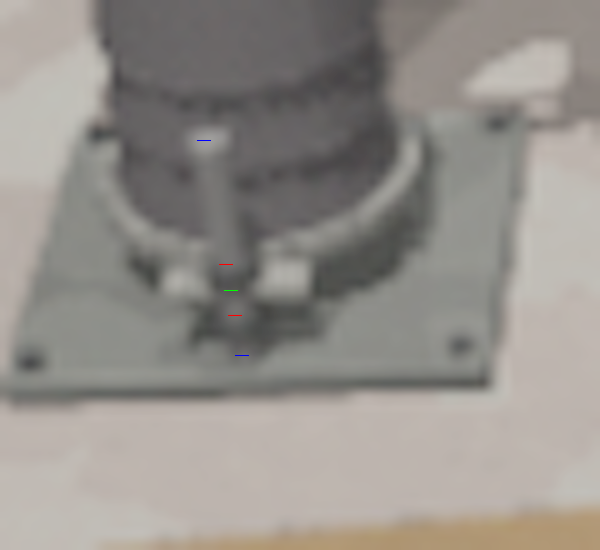

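The pointer tines sit at about (180,281) and (285,277), between the dark collars at about y 268 and 312. To check the depth I'll measure how far the tines moved from the first, unpressed picture.

Run:
```python
from h import *
c=eyes.get_calibration("scene")
a=cv2.cvtColor(cv2.imread("pics/scene0.png"),6).astype(np.float32)
b=np.mean([cv2.cvtColor(eyes.snapshot("scene"),6) for _ in range(4)],0).astype(np.float32)
k=8;A=cv2.resize(a,(560*k,420*k),interpolation=cv2.INTER_CUBIC);B=cv2.resize(b,(560*k,420*k),interpolation=cv2.INTER_CUBIC)
for X in([.53,-.255],[.53,-.23],[.482,-.2445]):
    print("px/18mm",proj(c,[*X,.0515])-proj(c,[*X,.0335]))
for n,(x,y,w,h) in {"L":(179,219,8,8),"R":(189,218,9,9),"both":(178,218,20,9),"lipR":(195,205,15,14),"lipL":(173,210,10,12)}.items():
    T=B[y*k:(y+h)*k,x*k:(x+w)*k];S=A[(y-10)*k:(y+h+4)*k,(x-4)*k:(x+w+4)*k]
    r=cv2.matchTemplate(S,T,cv2.TM_CCOEFF_NORMED);_,m,_,l=cv2.minMaxLoc(r)
    print(n,m,l[0]/k-4,l[1]/k-10)
o=sensors.get_obs();print(o["tool_pos"],o["wrist_force"],o["time"])
```

```text
px/18mm [-0.94444333 -5.13621562]
px/18mm [-0.86604965 -5.13592919]
px/18mm [-0.86308925 -5.05303479]
L 0.6668319702148438 -0.5 -5.375
R 0.8699214458465576 -1.25 -5.25
both 0.7638803720474243 -0.875 -5.375
lipR 0.8109146356582642 -1.5 -4.75
lipL 0.8902979493141174 -1.0 -5.125
[ 0.48144454 -0.24723386  0.17886707] [-1.29463558 -2.71126611 10.6530842 ] 19.75
```

```bash
python3 -c "
from bench import sensors,job
o=sensors.get_obs();print(o['tool_pos'],o['wrist_force']);print(job.close_job())"
```

```text
[ 0.48144454 -0.24723386  0.17886707] [-1.29463558 -2.71126611 10.6530842 ]
the job is handed in; nothing more can be done
None
```

I slipped both loose pots over the one on the jig, then pressed the top pot down with the shut fingertips. I handed the job in at about 20 s with the push still held. Nothing else on the bench was touched on purpose, but I took no final picture of the other objects.

| Last check | Reading | Dish depth |
|---|---|---|
| Pointer and dish movement in the scene camera | 4.75–5.4 px (18 mm is about 5.1 px) | about 18 mm |
| Fingertip height | 178.9 mm, from 197 mm with the dish up | about 18 mm |
| Push force | about 10.6 N, steady | about 16–17 mm |

- **Depth:** the force reading disagrees slightly with the other two checks, coming out 1–2 mm shallower. By all three the dish is well clear of its stop at 36 mm.
- **Stack:** in the picture taken before pressing, the stack matched the outline of three straight, fully nested pots. It still looked upright in the picture at about 16 mm of press.
- **Side load:** a sideways force of about 2.7 N stayed on the tip. Moving the tip 1 mm only partly relieved it, and I left it there.

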